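# Load the condiment carousel and present the red jar

## Robot

A 6-joint arm with a two-finger parallel gripper is mounted at the origin on the work surface. World frame = base frame: x ahead of the robot, y to its left, z up, the work surface at z = 0. Lengths are in m, angles in rad, forces in N, time in s.
With the tool pointing down it reaches from about 0.375 to 0.9 m from the base axis. Payload 3.1 kg.
Tool frame: the origin (TCP) lies between the finger pads; the fingertips stand 22 mm ahead of it and the grasp point (between the pads) lies 3 mm ahead of it (manip.finger_overhang is the distance from the TCP to the fingertips, in m); z points along the fingers, y is the line along which they close (so a half turn about z gives the same grasp; the last joint's range is limited). The gripper opens to 87 mm and grips with 3 to 60 N. Pads are 19 mm wide; open, the fingers measure 117 mm over their backs; the gripper's body (75 mm by 190 mm) begins 51 mm behind the grasp point.
Start: joints at [1.028, 0.527, 1.433, -0, 1.181, -0.178], TCP at [0.223, 0.584, 0.245] pointing down, gripper open.
Joint ranges: [-3.08, 3.08], [-0.75, 2.2], [0.22, 2.44], [-1.43, 4.57], [0, 2.65], [-2.85, 2.85]. Speed limits (rad/s): [2.79, 2.79, 3.14, 3.14, 3.14, 3.14].

## Interface

Orientations are given as a 3x3 rotation matrix whose columns are the frame's x, y, z axes.
In Python, from plant import manip gives the robot as it stands.
- The arm moves only by the tool apply_moves, never from a script. Its argument "plan" is a list of rows, each an object of numbers: "rx", "ry", "rz": the turn, a rotation vector about the tool's x, y, z in degrees; "dx", "dy", "dz": the shift along the tool's x, y, z in mm; "jaw": the closure, from -1 (fully open) to 1 (shut). A call has 1 to 12 rows; each row shifts and turns the commanded pose from where the row before left it, along the tool's axes as they then stand; what a row does not reach is not made up. A row lasts 1/12 s, in which the tool goes at most 41.7 mm and 7.16 degrees, less where a joint would pass 70% of its speed; a pose out of reach is approached as far as the arm can. A call is refused whole if a number of a shift passes 41.7 or a number of a turn 7.16, either way. A call with a gripper value outside its range is refused whole. The fingers move at their own pace and stop on an object; "squeeze" is the grip in N (left out, the last holds). Time passes only in rows, so rows that do not move let the fingers close. It gives the time, the measured TCP pose, the force, the opening and the grip force at its end, in the units of the state.
- manip.read_state(): the state, without advancing time (a new reading comes with each control period).
- manip.camera(name): name is "scene" or "top"; returns the picture (420x560x3 uint8, red, green, blue); there is no depth.
- manip.get_calibration(name): a dict with "vertical_fov" (degrees; the focal length in pixels is half the picture's height over the tangent of half this angle, whatever the lens; pixels are square), "cx", "cy" (the principal point, pixels), "cam_to_world" (4x4, takes a point from camera to world coordinates). Camera axes: x right, y down, z forward; pixel columns grow to the right and rows downward; lengths in m; the calibration is good to about 2 mm. A picture is of the moment at which its call begins. get_calibration takes no time and is no camera call.
- manip.finish_job(): hands the job in; it is judged then, once.
The state is a dict: "time_s": time; "joint_positions": joint angles; "qd": joint speeds; "tau": joint torques, N m; "eef_pos": TCP position; "ee_rot": TCP orientation; "ft_force": force on the tool from outside, world axes, zero at the start; "wrist_torque": the same for the moment, N m; "opening": finger opening in m; "gripper_force": force on a finger pad.
Only numpy, scipy, OpenCV 4.12 (cv2) and the standard library are available. Lean on these libraries where they do the work, as an engineer would, in place of code of your own. Each camera call takes 0.05 s, during which the arm holds its last target. There are 200 camera calls.

## Task

Stand the red-capped jar upright in the empty steel ring of the condiment carousel, fully down, and let go of it. Then turn the carousel by its orange handle until that jar faces front, right in line over the red pointer on the foot, and finish still gripping the handle so that the turntable is held still there: do not let go at the end. Leave the black-capped jar, the bowl and the tea box where they are.

Things in the scene. Friction and masses are not known exactly. Their poses are not given: they have to be found in the camera images.
- red_jar_center (a point): Centre of the loose red-capped jar with a white band (half-way up: 55 mm above its underside). Round, 42 mm in diameter, 110 mm tall, the red cap being the top 22 mm, foot tapered to 37 mm; about 0.16 kg. It stands upright on the counter; its z axis points up.
- red_jar: The same red-capped jar; origin at the centre of its underside, z up.
- black_jar_center (a point): Centre (55 mm above its underside) of a loose jar of the same size with a black cap and a brown band, standing on the counter: not to be moved.
- ring_floor (a point): Centre of the floor of the empty steel ring, level with the turntable's top (34 mm above the counter). The ring is 32 mm high, 45 mm inside and 56 mm outside diameter; the seated jar's underside rests at this point. It lies 110 mm from the axis, between axis and rim, and goes round with the turntable; x axis straight out from the axis.
- front_spot (a point): Fixed point above the red pointer that sticks out from under the turntable: where the centre of the seated red jar must come to be. 110 mm from the turntable's axis, 89 mm above the counter; x axis straight out from the axis, along the pointer. The pointer, 30 mm wide, shows 35 mm beyond the turntable's edge.
- carousel: Fixed black foot of the carousel; origin on the axis at counter height, x axis along the red pointer (front). On it a wooden turntable, 290 mm diameter, top at 34 mm, turns freely both ways without end (friction about 0.04 N m, stays where left). It carries the ring and, at each other quarter turn, a container fixed to it, 110 mm from the axis and up to 78 mm tall above the turntable.
- turntable: The turning part (wooden deck with ring, containers, post and handle); origin on the axis at counter height, z up, x axis towards the empty ring.
- handle (a point): Orange bar handle on a 20 mm post on the turntable's axis: 60 long, 16 wide, 32 mm tall. Origin at the bar's centre, 168 mm above the counter. x axis along the bar, towards the empty ring; turns with the turntable. It rises 40 mm above the seated jar: set the jar in with the fingers closing across the line from axis to ring, so the gripper's body clears it.
- bowl: Loose cream bowl, 120 mm in diameter and 62 mm tall, with a spoon fixed in it: not to be moved. Origin at the centre of its underside.
- tea_box: Loose black square tea box with a red rim, 96 mm square, 83 mm tall: not to be moved. Origin at the centre of its underside.
Mind the look-alikes: they are no part of the job. Of the things that look like the red_jar, take the one that is nearest to the robot's base at the start.

How it is judged:
By the outcome, as a careful person would: the job done as asked, in the order asked, and still so for the second after the job is handed in, while the arm keeps its last pose, push and grip.
It also fails if it takes over 64 s, if anything falls off the work surface, if the arm or the gripper's body presses on something with over 40 N, if the wrist force passes 120 N, or if a joint passes its speed limit or range.

## Working session

There is one attempt and no reset: what is moved stays moved. The work goes in short steps, Python scripts to look and compute and a tool call to move; the robot and the scene stay as the last step left them, time stands still between calls to the robot, and variables do not carry over. Pictures are saved under pics/ and viewed, at most 10 in all, crops included, and the job is handed in when it is done.

Besides the shell and the picture viewer there is one more tool, called by a JSON object that holds its "api" and its "payload". apply_moves: Moves the arm, as the interface text tells. Its arguments: {"type":"object","properties":{"plan":{"type":"array"},"squeeze":{"type":"number"}},"required":["plan"]}

```bash
mkdir -p pics; python3 - <<'E'
from plant import manip
import cv2,numpy as np
for n in("scene","top"):
    cv2.imwrite(f"pics/{n}0.png",cv2.resize(manip.camera(n),(784,588),interpolation=cv2.INTER_CUBIC)[:,:,::-1])
    c=manip.get_calibration(n);print(n,c["vertical_fov"],c["cx"],c["cy"],np.round(c["cam_to_world"],4).tolist(), [k for k in c])
s=manip.read_state();print(s["time_s"],s["eef_pos"],np.round(s["ee_rot"],3).tolist(),s["opening"],manip.finger_overhang)
E
```

```text
scene 49.49820078910915 279.49908648669646 217.8235326080882 [[-0.8794, 0.2442, -0.4087, 1.125], [0.4757, 0.4851, -0.7338, 0.9984], [0.0191, -0.8397, -0.5428, 0.8683], [0.0, 0.0, 0.0, 1.0]] ['vertical_fov', 'cx', 'cy', 'cam_to_world']
top 47.146907038439615 283.1364271279753 214.92958197319624 [[0.0021, -0.9917, 0.1286, 0.424], [-1.0, -0.0014, 0.0054, 0.0116], [-0.0051, -0.1286, -0.9917, 1.2433], [0.0, 0.0, 0.0, 1.0]] ['vertical_fov', 'cx', 'cy', 'cam_to_world']
0.1 [0.22262469 0.58331978 0.24365897] [[-0.934, 0.357, -0.001], [0.357, 0.934, -0.002], [0.0, -0.002, -1.0]] 0.086960789017707 0.022
```

View pics/scene0.png

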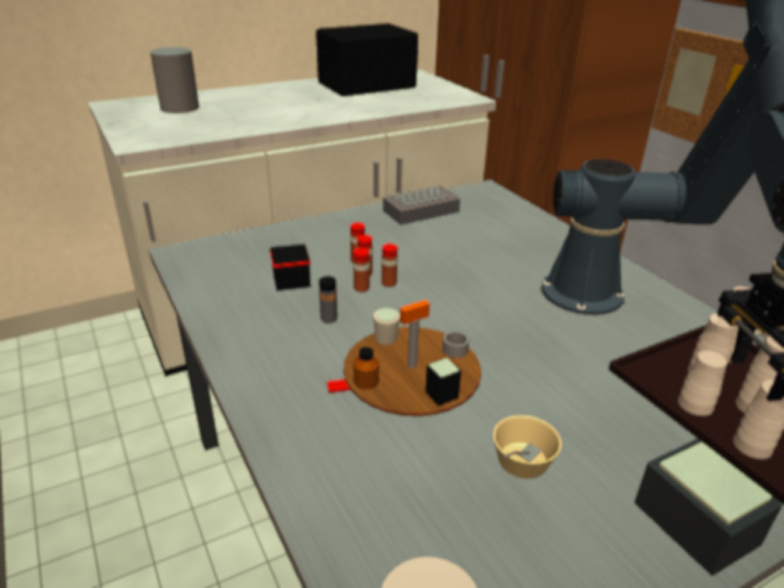

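View pics/top0.png

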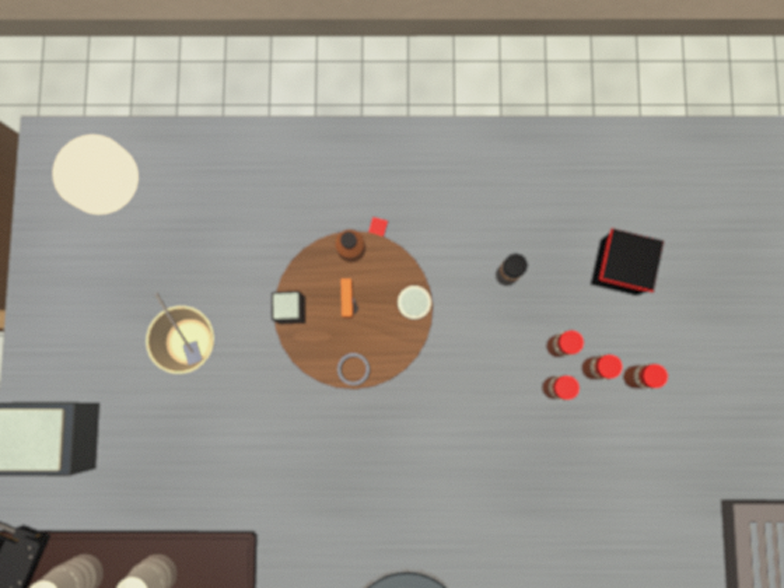

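The scene shows four red-capped jars; in the top view the one nearest the base is at about (565,388). The carousel's ring is at (353,369), the handle at (347,297) and the pointer at (378,227). I'll enlarge both areas.

```bash
cat > h.py <<'E'
from plant import manip
import cv2,numpy as np
def ray(n,u,v,z):
    "world point at height z seen at pixel u,v of original picture"
    c=manip.get_calibration(n);f=210/np.tan(np.radians(c["vertical_fov"]/2));T=np.array(c["cam_to_world"])
    d=T[:3,:3]@[(u-c["cx"])/f,(v-c["cy"])/f,1];o=T[:3,3]
    return (o+d*(z-o[2])/d[2])
def proj(n,p):
    c=manip.get_calibration(n);f=210/np.tan(np.radians(c["vertical_fov"]/2));T=np.array(c["cam_to_world"])
    q=T[:3,:3].T@(np.array(p)-T[:3,3]);return np.array([c["cx"]+f*q[0]/q[2],c["cy"]+f*q[1]/q[2]])
E
python3 - <<'E'
from h import *
I=manip.camera("top")
a=cv2.resize(I[150:290,180:320],None,fx=4,fy=4,interpolation=cv2.INTER_CUBIC)
b=cv2.resize(I[160:300,385:445],None,fx=4,fy=4,interpolation=cv2.INTER_CUBIC)
cv2.imwrite("pics/c1.png",np.hstack([a,b])[:,:,::-1])
h=cv2.cvtColor(I,cv2.COLOR_RGB2HSV)
def cc(m,name,zs):
    n,l,s,c=cv2.connectedComponentsWithStats(m.astype(np.uint8))
    for i in range(1,n):
        if s[i,4]>25: print(name,s[i].tolist(),np.round(c[i],1),np.round(ray("top",*c[i],zs),4))
cc(((h[...,0]<4)|(h[...,0]>176))&(h[...,1]>215)&(h[...,2]>180),"red",.110)
cc((h[...,0]>5)&(h[...,0]<14)&(h[...,1]>190)&(h[...,2]>190),"orange",.184)
E
```

```text
(no output)
```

View pics/c1.png

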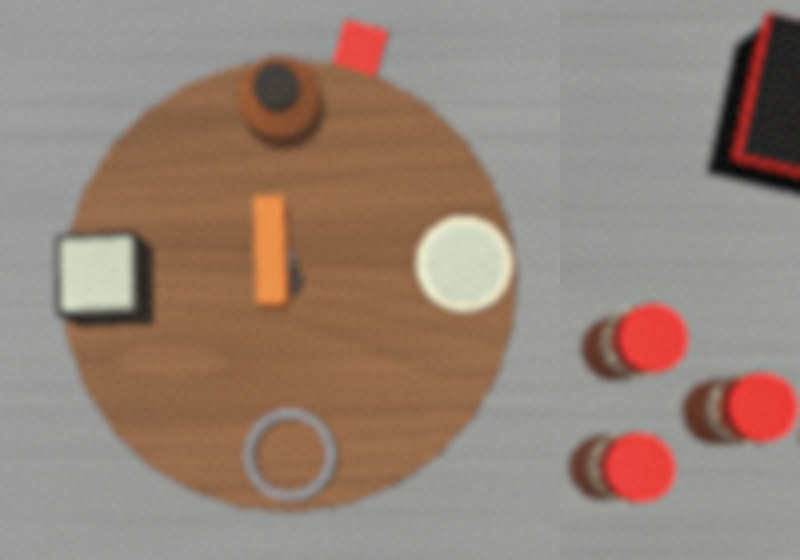

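The crop shows the disc spanning about 66–516 by 60–511. The ring is at (290,455), the bar at (270,250), the pointer at (362,47), and the target cap at (640,467), the lowest in the group.

```bash
cat > seg.py <<'E'
from h import *
def cc(m,name,zs,amin=25,cam="top"):
    n,l,s,c=cv2.connectedComponentsWithStats(m.astype(np.uint8))
    for i in range(1,n):
        if s[i,4]>amin: print(name,s[i].tolist(),np.round(c[i],1),np.round(ray(cam,*(c[i]),zs),4))
def sat(cam="top"):
    I=manip.camera(cam);return I,cv2.cvtColor(I,cv2.COLOR_RGB2HSV)
E
python3 - <<'E'
from seg import *
I,h=sat()
red=((h[...,0]<5)|(h[...,0]>175))&(h[...,1]>165)&(h[...,2]>190)
cc(red,"red",.110)
cc((h[...,0]>6)&(h[...,0]<14)&(h[...,1]>140)&(h[...,2]>190),"orange",.184)
# deck edge: outer boundary of brown
br=(h[...,1]>60)&(h[...,0]<20);br[:, :185]=0;br[:,320:]=0;br[:150]=0;br[290:]=0
m=cv2.morphologyEx(br.astype(np.uint8),cv2.MORPH_CLOSE,np.ones((5,5)))
c=max(cv2.findContours(m,0,1)[0],key=cv2.contourArea)[:,0]
P=np.array([ray("top",u,v,.034)[:2] for u,v in c])
keep=np.ones(len(P),bool)
for _ in range(8):
    A=np.c_[2*P[keep],np.ones(keep.sum())];s=np.linalg.lstsq(A,(P[keep]**2).sum(1),rcond=None)[0]
    r=np.sqrt(s[2]+s[0]**2+s[1]**2);e=np.hypot(*(P-s[:2]).T)-r;keep=abs(e)<max(.0015,1.5*e[keep].std())
print("deck",s[:2],r,keep.sum(),len(P))
for u,v,z,n in [(180+290/4,150+455/4,.066,"ringtop"),(180+362/4,150+47/4,.01,"pointer"),(180+270/4,150+250/4,.184,"bar")]: print(n,ray("top",u,v,z))
# scene view
I,h=sat("scene")
red=((h[...,0]<5)|(h[...,0]>175))&(h[...,1]>165)&(h[...,2]>150)
cc(red,"sred",.099,20,"scene")
cc((h[...,0]>4)&(h[...,0]<14)&(h[...,1]>190)&(h[...,2]>170),"sor",.168,25,"scene")
print("ring scene",ray("scene",457/1.4,339/1.4,.066))
E
```

```text
red [264, 156, 12, 12, 99] [269.7 161.8] [0.7    0.0504 0.11  ]
red [400, 237, 16, 15, 195] [407.5 244.1] [ 0.5023 -0.2752  0.11  ]
red [428, 254, 16, 16, 203] [435.2 261.4] [ 0.4618 -0.3385  0.11  ]
red [460, 261, 16, 16, 203] [467.5 268.1] [ 0.4463 -0.4133  0.11  ]
red [397, 269, 16, 16, 203] [404.3 276.5] [ 0.4265 -0.2653  0.11  ]
orange [243, 199, 8, 27, 165] [246.9 210.8] [0.5704 0.0979 0.184 ]
deck [0.56744922 0.0973971 ] 0.1422511662991671 261 425
ringtop [0.45665056 0.09228834 0.066     ]
pointer [0.72447755 0.05165164 0.01      ]
bar [0.56668569 0.096476   0.184     ]
sred [251, 159, 9, 6, 47] [254.9 161.6] [ 0.4408 -0.4339  0.099 ]
sred [255, 167, 11, 8, 63] [259.4 170.1] [ 0.4574 -0.3615  0.099 ]
sred [273, 174, 11, 7, 59] [278. 177.] [ 0.4213 -0.2828  0.099 ]
sred [252, 176, 12, 8, 75] [257.8 179.5] [ 0.495  -0.2984  0.099 ]
sred [234, 271, 15, 9, 107] [240.8 275.2] [0.7663 0.1546 0.099 ]
sor [287, 215, 19, 8, 73] [296.2 218.5] [0.5572 0.0761 0.168 ]
ring scene [0.4588722  0.09577404 0.066     ]
```

{"api": "apply_moves", "payload": {"plan": [{"dx":-29,"dy":-28,"jaw":-1},{"dx":-29,"dy":-28},{"dx":-29,"dy":-28},{"dx":-29,"dy":-28},{"dx":-29,"dy":-28},{"dx":-29,"dy":-28},{"dx":-29,"dy":-28},{"dx":-29,"dy":-28},{"dx":-29,"dy":-28},{"dx":-29,"dy":-28},{"dx":-29,"dy":-28},{"dx":-29,"dy":-28}]}}

```text
invalid input at $.plan[0]: expected keys rx, ry, rz, dx, dy, dz, jaw
```

{"api": "apply_moves", "payload": {"plan": [{"dx":-13,"dy":-34},{"dx":-13,"dy":-34},{"dx":-13,"dy":-34},{"dx":-13,"dy":-34},{"dx":-13,"dy":-34},{"dx":-13,"dy":-34},{"dx":-13,"dy":-34},{"dx":-13,"dy":-34},{"dx":-13,"dy":-34},{"rz":7},{"rz":7},{}]}}

```text
invalid input at $.plan[0]: expected keys rx, ry, rz, dx, dy, dz, jaw
```

```bash
cat > go.py <<'E'
from h import *
def to(p,th=None):
    "print shift in tool mm from current pose to TCP target p, and rz degrees to y-angle th"
    s=manip.read_state();R=np.array(s["ee_rot"]);c=np.degrees(np.arctan2(R[1,1],R[0,1]))
    print("t",round(s["time_s"],2),"pos",np.round(s["eef_pos"],4),"th",round(c,2),"z",np.round(R[:,2],3),"open",round(s["opening"],4),"F",np.round(s["ft_force"],1),"q6",round(s["joint_positions"][5],2))
    print("shift mm",np.round(1e3*R.T@(np.array(p)-s["eef_pos"]),1),"rz",None if th is None else round(c-th,2))
E
python3 -c "
from go import *
to((.427,-.266,.245),55)"
```

```text
t 0.25 pos [0.2228 0.5836 0.2441] th 69.1 z [-0.001 -0.001 -1.   ] open 0.0869 F [ 0.6 -0.5  1. ] q6 -0.18
shift mm [-4.939e+02 -7.209e+02 -3.000e-01] rz 14.1
```

All keys are required in each row.

{"api": "apply_moves", "payload": {"plan": [{"rx":0,"ry":0,"rz":0,"dx":-29,"dy":-28,"dz":0,"jaw":-1},{"rx":0,"ry":0,"rz":0,"dx":-29,"dy":-28,"dz":0,"jaw":-1},{"rx":0,"ry":0,"rz":0,"dx":-29,"dy":-28,"dz":0,"jaw":-1},{"rx":0,"ry":0,"rz":0,"dx":-29,"dy":-28,"dz":0,"jaw":-1},{"rx":0,"ry":0,"rz":0,"dx":-29,"dy":-28,"dz":0,"jaw":-1},{"rx":0,"ry":0,"rz":0,"dx":-29,"dy":-28,"dz":0,"jaw":-1},{"rx":0,"ry":0,"rz":0,"dx":-29,"dy":-28,"dz":0,"jaw":-1},{"rx":0,"ry":0,"rz":0,"dx":-29,"dy":-28,"dz":0,"jaw":-1},{"rx":0,"ry":0,"rz":0,"dx":-29,"dy":-28,"dz":0,"jaw":-1},{"rx":0,"ry":0,"rz":0,"dx":-29,"dy":-28,"dz":0,"jaw":-1},{"rx":0,"ry":0,"rz":0,"dx":-29,"dy":-28,"dz":0,"jaw":-1},{"rx":0,"ry":0,"rz":0,"dx":-29,"dy":-28,"dz":0,"jaw":-1}]}}

```text
time_s: 1.25
eef_pos: [0.4286, 0.144, 0.2448]
ee_rot: [[-0.934, 0.357, 0.001], [0.357, 0.934, 0.0], [-0.0, 0.0, -1.0]]
ft_force: [-0.1, 0.3, 0.7]
opening: 0.0867
gripper_force: 0.0
```

{"api": "apply_moves", "payload": {"plan": [{"rx":0,"ry":0,"rz":0,"dx":-13,"dy":-34,"dz":0,"jaw":-1},{"rx":0,"ry":0,"rz":0,"dx":-13,"dy":-34,"dz":0,"jaw":-1},{"rx":0,"ry":0,"rz":0,"dx":-13,"dy":-34,"dz":0,"jaw":-1},{"rx":0,"ry":0,"rz":0,"dx":-13,"dy":-34,"dz":0,"jaw":-1},{"rx":0,"ry":0,"rz":0,"dx":-13,"dy":-34,"dz":0,"jaw":-1},{"rx":0,"ry":0,"rz":0,"dx":-13,"dy":-34,"dz":0,"jaw":-1},{"rx":0,"ry":0,"rz":0,"dx":-13,"dy":-34,"dz":0,"jaw":-1},{"rx":0,"ry":0,"rz":0,"dx":-13,"dy":-34,"dz":0,"jaw":-1},{"rx":0,"ry":0,"rz":0,"dx":-13,"dy":-34,"dz":0,"jaw":-1},{"rx":0,"ry":0,"rz":7,"dx":0,"dy":0,"dz":0,"jaw":-1},{"rx":0,"ry":0,"rz":7,"dx":0,"dy":0,"dz":0,"jaw":-1},{"rx":0,"ry":0,"rz":0,"dx":0,"dy":0,"dz":0,"jaw":-1}]}}

```text
time_s: 2.25
eef_pos: [0.4281, -0.1827, 0.2444]
ee_rot: [[-0.818, 0.576, -0.0], [0.576, 0.818, 0.0], [0.0, 0.0, -1.0]]
ft_force: [-0.1, -1.1, -1.2]
opening: 0.0869
gripper_force: 0.0
```

```bash
python3 -c "
from go import *
to((.427,-.266,.245),55)"
```

```text
t 2.25 pos [ 0.4281 -0.1827  0.2444] th 54.86 z [-0.  0. -1.] open 0.0869 F [-0.1 -1.1 -1.2] q6 -1.6
shift mm [-47.1 -68.8  -0.6] rz -0.14
```

{"api": "apply_moves", "payload": {"plan": [{"rx":0,"ry":0,"rz":0,"dx":-15.7,"dy":-23,"dz":0,"jaw":-1},{"rx":0,"ry":0,"rz":0,"dx":-15.7,"dy":-23,"dz":0,"jaw":-1},{"rx":0,"ry":0,"rz":0,"dx":-15.7,"dy":-23,"dz":0,"jaw":-1},{"rx":0,"ry":0,"rz":0,"dx":0,"dy":0,"dz":20,"jaw":-1},{"rx":0,"ry":0,"rz":0,"dx":0,"dy":0,"dz":25,"jaw":-1},{"rx":0,"ry":0,"rz":0,"dx":0,"dy":0,"dz":25,"jaw":-1},{"rx":0,"ry":0,"rz":0,"dx":0,"dy":0,"dz":25,"jaw":-1},{"rx":0,"ry":0,"rz":0,"dx":0,"dy":0,"dz":0,"jaw":-1}]}}

```text
time_s: 2.92
eef_pos: [0.4253, -0.2628, 0.1459]
ee_rot: [[-0.822, 0.569, -0.007], [0.569, 0.822, 0.006], [0.009, 0.002, -1.0]]
ft_force: [0.3, -0.3, -0.2]
opening: 0.0871
gripper_force: 0.0
```

```bash
python3 - <<'E'
from go import *
to((.427,-.266,.078),55)
I=manip.camera("scene")
cv2.imwrite("pics/s1.png",cv2.resize(I[100:240,200:340],None,fx=4,fy=4,interpolation=cv2.INTER_CUBIC)[:,:,::-1])
E
```

```text
t 2.92 pos [ 0.4253 -0.2628  0.1459] th 55.29 z [-0.007  0.006 -1.   ] open 0.0871 F [ 0.3 -0.3 -0.2] q6 -1.74
shift mm [-3.8 -1.7 67.8] rz 0.29
```

View pics/s1.png

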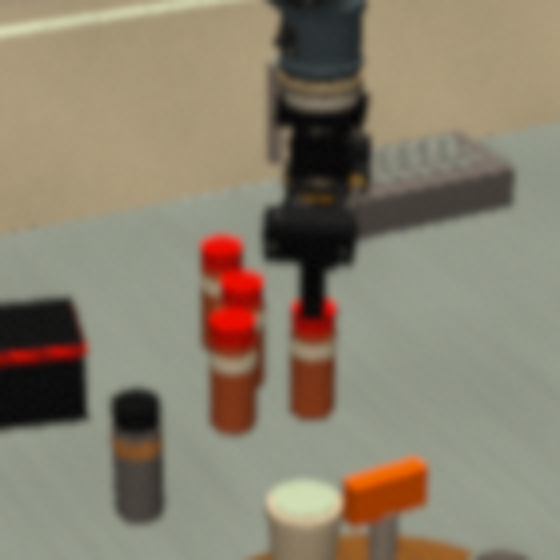

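The near finger hangs at x≈312, in line with the target jar's axis (x≈313), and nothing else is in the way. I'll descend and grip.

{"api": "apply_moves", "payload": {"plan": [{"rx":0,"ry":0,"rz":0,"dx":-1,"dy":0,"dz":22,"jaw":-1},{"rx":0,"ry":0,"rz":0,"dx":0,"dy":0,"dz":22,"jaw":-1},{"rx":0,"ry":0,"rz":0,"dx":0,"dy":0,"dz":22,"jaw":-1},{"rx":0,"ry":0,"rz":0,"dx":0,"dy":0,"dz":0,"jaw":-1},{"rx":0,"ry":0,"rz":0,"dx":0,"dy":0,"dz":0,"jaw":1},{"rx":0,"ry":0,"rz":0,"dx":0,"dy":0,"dz":0,"jaw":1},{"rx":0,"ry":0,"rz":0,"dx":0,"dy":0,"dz":0,"jaw":1},{"rx":0,"ry":0,"rz":0,"dx":0,"dy":0,"dz":0,"jaw":1},{"rx":0,"ry":0,"rz":0,"dx":0,"dy":0,"dz":0,"jaw":1},{"rx":0,"ry":0,"rz":0,"dx":0,"dy":0,"dz":0,"jaw":1}], "squeeze": 20}}

```text
time_s: 3.8
eef_pos: [0.4286, -0.2662, 0.0843]
ee_rot: [[-0.82, 0.572, 0.001], [0.572, 0.82, -0.001], [-0.001, -0.0, -1.0]]
ft_force: [-0.5, -0.3, 0.4]
opening: 0.0548
gripper_force: 0.0
```

```bash
python3 -c "
from go import *
to((.427,-.266,.25),92.6)"
```

```text
t 3.8 pos [ 0.4286 -0.2662  0.0843] th 55.11 z [ 0.001 -0.001 -1.   ] open 0.0548 F [-0.5 -0.3  0.4] q6 -1.74
shift mm [   1.1   -0.8 -165.7] rz -37.49
```

{"api": "apply_moves", "payload": {"plan": [{"rx":0,"ry":0,"rz":0,"dx":1,"dy":0,"dz":6,"jaw":0.1},{"rx":0,"ry":0,"rz":0,"dx":0,"dy":0,"dz":0,"jaw":0.1},{"rx":0,"ry":0,"rz":0,"dx":0,"dy":0,"dz":0,"jaw":1},{"rx":0,"ry":0,"rz":0,"dx":0,"dy":0,"dz":0,"jaw":1},{"rx":0,"ry":0,"rz":0,"dx":0,"dy":0,"dz":0,"jaw":1},{"rx":0,"ry":0,"rz":0,"dx":0,"dy":0,"dz":0,"jaw":1},{"rx":0,"ry":0,"rz":0,"dx":0,"dy":0,"dz":0,"jaw":1},{"rx":0,"ry":0,"rz":0,"dx":0,"dy":0,"dz":0,"jaw":1}], "squeeze": 20}}

```text
time_s: 4.47
eef_pos: [0.4274, -0.2653, 0.0775]
ee_rot: [[-0.82, 0.572, -0.0], [0.572, 0.82, 0.0], [0.0, 0.0, -1.0]]
ft_force: [-1.2, -0.6, -0.7]
opening: 0.0414
gripper_force: 19.9
```

```bash
python3 -c "
from go import *
to((.427,-.266,.25),92.6)
print(manip.read_state()['gripper_force'])"
```

```text
t 4.47 pos [ 0.4274 -0.2653  0.0775] th 55.1 z [-0.  0. -1.] open 0.0414 F [-1.2 -0.6 -0.7] q6 -1.74
shift mm [  -0.    -0.8 -172.5] rz -37.5
19.8819807070322
```

{"api": "apply_moves", "payload": {"plan": [{"rx":0,"ry":0,"rz":0,"dx":0,"dy":0,"dz":-15,"jaw":1},{"rx":0,"ry":0,"rz":0,"dx":0,"dy":0,"dz":-30,"jaw":1},{"rx":0,"ry":0,"rz":0,"dx":0,"dy":0,"dz":-30,"jaw":1},{"rx":0,"ry":0,"rz":0,"dx":0,"dy":0,"dz":-30,"jaw":1},{"rx":0,"ry":0,"rz":0,"dx":0,"dy":0,"dz":-30,"jaw":1},{"rx":0,"ry":0,"rz":0,"dx":0,"dy":0,"dz":-25,"jaw":1},{"rx":0,"ry":0,"rz":-6.25,"dx":0,"dy":0,"dz":0,"jaw":1},{"rx":0,"ry":0,"rz":-6.25,"dx":0,"dy":0,"dz":0,"jaw":1},{"rx":0,"ry":0,"rz":-6.25,"dx":0,"dy":0,"dz":0,"jaw":1},{"rx":0,"ry":0,"rz":-6.25,"dx":0,"dy":0,"dz":0,"jaw":1},{"rx":0,"ry":0,"rz":-6.25,"dx":0,"dy":0,"dz":0,"jaw":1},{"rx":0,"ry":0,"rz":-6.25,"dx":0,"dy":0,"dz":0,"jaw":1}]}}

```text
time_s: 5.47
eef_pos: [0.4271, -0.265, 0.2375]
ee_rot: [[-0.999, -0.051, -0.0], [-0.051, 0.999, 0.0], [0.0, 0.0, -1.0]]
ft_force: [0.3, -0.6, -2.4]
opening: 0.0413
gripper_force: 19.9
```

```bash
python3 -c "
from go import *
to((.457,.092,.24),92.6)"
```

```text
t 5.47 pos [ 0.4271 -0.265   0.2375] th 92.91 z [-0.  0. -1.] open 0.0413 F [ 0.3 -0.6 -2.4] q6 -2.4
shift mm [-48.  355.   -2.4] rz 0.31
```

```bash
python3 - <<'E'
from seg import *
I,h=sat()
W=I.copy();sub=h[245:282,232:274]
m=(sub[...,1]<85)
n,l,s,c=cv2.connectedComponentsWithStats(m.astype(np.uint8))
for i in range(1,n):
    if s[i,4]>20:
        ct=cv2.findContours((l==i).astype(np.uint8),cv2.RETR_CCOMP,cv2.CHAIN_APPROX_NONE)[0]
        for k in ct:
            if len(k)>12:
                (x,y),r=cv2.minEnclosingCircle(k);e=cv2.fitEllipse(k);u,v=e[0];print(s[i].tolist(),len(k),e[1],ray("top",u+232,v+245,.066))
cv2.imwrite("pics/s2.png",cv2.resize(manip.camera("scene")[200:300,230:360],None,fx=6,fy=6,interpolation=cv2.INTER_CUBIC)[:,:,::-1])
E
```

```text
[8, 7, 25, 24, 234] 66 (23.21217155456543, 23.277969360351562) [0.45757314 0.09339655 0.066     ]
[8, 7, 25, 24, 234] 50 (17.610448837280273, 18.026981353759766) [0.45805735 0.09347561 0.066     ]
[0, 28, 42, 9, 250] 97 (8.010068893432617, 50.053749084472656) [0.42278934 0.08954137 0.066     ]
```

View pics/s2.png

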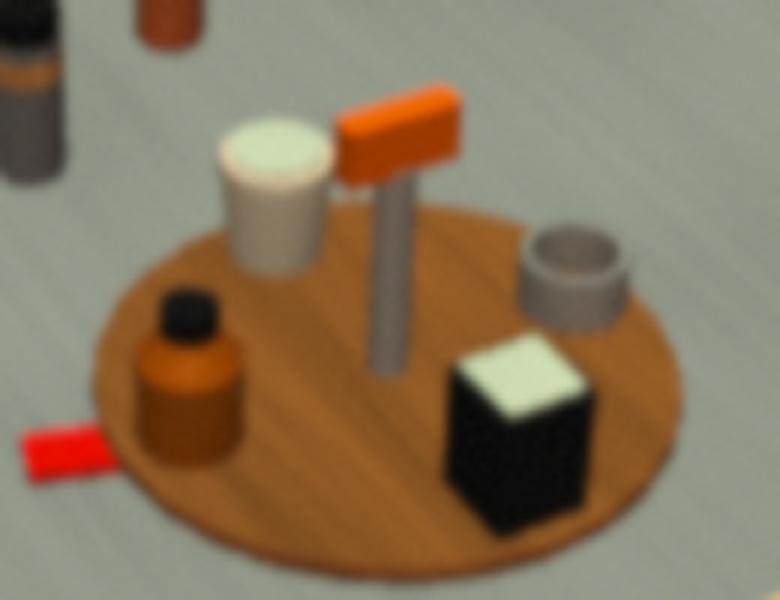

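The ring's top edge is at crop centre (576,256). Both cameras agree on about (0.4577, 0.0935) m, which is 110 mm from the axis as it should be.

{"api": "apply_moves", "payload": {"plan": [{"rx":0,"ry":0,"rz":0,"dx":-2.5,"dy":18,"dz":0,"jaw":1},{"rx":0,"ry":0,"rz":0,"dx":-4.9,"dy":36,"dz":0,"jaw":1},{"rx":0,"ry":0,"rz":0,"dx":-4.9,"dy":36,"dz":0,"jaw":1},{"rx":0,"ry":0,"rz":0,"dx":-4.9,"dy":36,"dz":0,"jaw":1},{"rx":0,"ry":0,"rz":0,"dx":-4.9,"dy":36,"dz":0,"jaw":1},{"rx":0,"ry":0,"rz":0,"dx":-4.9,"dy":36,"dz":0,"jaw":1},{"rx":0,"ry":0,"rz":0,"dx":-4.9,"dy":36,"dz":0,"jaw":1},{"rx":0,"ry":0,"rz":0,"dx":-4.9,"dy":36,"dz":0,"jaw":1},{"rx":0,"ry":0,"rz":0,"dx":-4.9,"dy":36,"dz":0,"jaw":1},{"rx":0,"ry":0,"rz":0,"dx":-4.9,"dy":36,"dz":0,"jaw":1},{"rx":0,"ry":0,"rz":0,"dx":-2.5,"dy":15,"dz":0,"jaw":1},{"rx":0,"ry":0,"rz":0,"dx":0,"dy":0,"dz":0,"jaw":1}]}}

```text
time_s: 6.57
eef_pos: [0.46, 0.0966, 0.2376]
ee_rot: [[-0.999, -0.047, 0.0], [-0.047, 0.999, 0.001], [-0.0, 0.001, -1.0]]
ft_force: [-0.0, -0.4, -1.5]
opening: 0.0414
gripper_force: 19.9
```

{"api": "apply_moves", "payload": {"plan": [{"rx":0,"ry":0,"rz":0,"dx":0,"dy":0,"dz":20,"jaw":1},{"rx":0,"ry":0,"rz":0,"dx":0,"dy":0,"dz":25,"jaw":1},{"rx":0,"ry":0,"rz":0,"dx":0,"dy":0,"dz":25,"jaw":1},{"rx":0,"ry":0,"rz":0,"dx":0,"dy":0,"dz":10,"jaw":1},{"rx":0,"ry":0,"rz":0,"dx":0,"dy":0,"dz":0,"jaw":1},{"rx":0,"ry":0,"rz":0,"dx":0,"dy":0,"dz":0,"jaw":1}]}}

```text
time_s: 7.07
eef_pos: [0.4601, 0.0927, 0.1572]
ee_rot: [[-0.999, -0.043, -0.001], [-0.043, 0.999, -0.0], [0.001, -0.0, -1.0]]
ft_force: [1.3, -0.4, -0.5]
opening: 0.0412
gripper_force: 19.9
```

```bash
python3 - <<'E'
from go import *
to((.4577,.0936,.1115),92.0)
cv2.imwrite("pics/s3.png",cv2.resize(manip.camera("scene")[190:270,280:380],None,fx=7,fy=7,interpolation=cv2.INTER_CUBIC)[:,:,::-1])
E
```

```text
t 7.07 pos [0.4601 0.0927 0.1572] th 92.47 z [-0.001 -0.    -1.   ] open 0.0412 F [ 1.3 -0.4 -0.5] q6 -1.65
shift mm [ 2.3  1.  45.7] rz 0.47
```

View pics/s3.png

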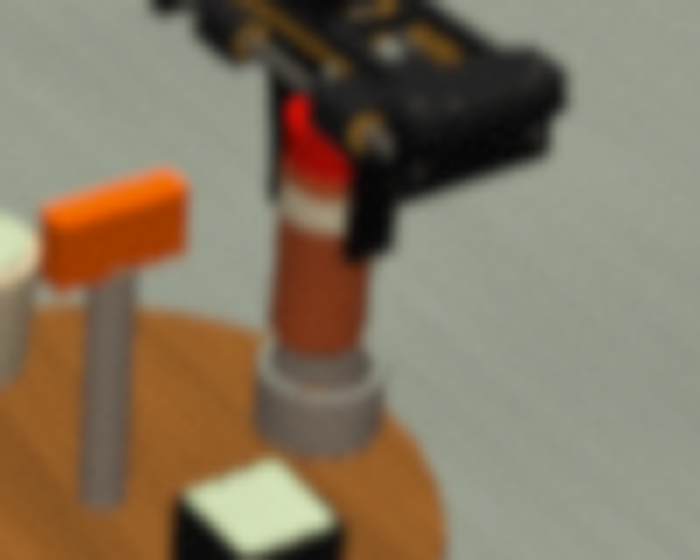

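The jar's foot spans x≈273–365 (centre 319) and the ring spans 256–384 (centre 320), so they line up to within about 1 mm. I'll make a small correction and descend in two steps, checking the force.

{"api": "apply_moves", "payload": {"plan": [{"rx":0,"ry":0,"rz":0,"dx":1.3,"dy":1,"dz":0,"jaw":1},{"rx":0,"ry":0,"rz":0,"dx":0,"dy":0,"dz":8,"jaw":1},{"rx":0,"ry":0,"rz":0,"dx":0,"dy":0,"dz":7,"jaw":1},{"rx":0,"ry":0,"rz":0,"dx":0,"dy":0,"dz":5,"jaw":1},{"rx":0,"ry":0,"rz":0,"dx":0,"dy":0,"dz":0,"jaw":1},{"rx":0,"ry":0,"rz":0,"dx":0,"dy":0,"dz":0,"jaw":1}]}}

```text
time_s: 7.62
eef_pos: [0.4586, 0.0945, 0.1371]
ee_rot: [[-0.999, -0.045, -0.001], [-0.045, 0.999, 0.0], [0.001, 0.0, -1.0]]
ft_force: [-0.3, 0.1, -1.2]
opening: 0.0413
gripper_force: 19.9
```

{"api": "apply_moves", "payload": {"plan": [{"rx":0,"ry":0,"rz":0,"dx":0,"dy":0,"dz":6,"jaw":1},{"rx":0,"ry":0,"rz":0,"dx":0,"dy":0,"dz":6,"jaw":1},{"rx":0,"ry":0,"rz":0,"dx":0,"dy":0,"dz":6,"jaw":1},{"rx":0,"ry":0,"rz":0,"dx":0,"dy":0,"dz":4,"jaw":1},{"rx":0,"ry":0,"rz":0,"dx":0,"dy":0,"dz":2,"jaw":1},{"rx":0,"ry":0,"rz":0,"dx":0,"dy":0,"dz":0,"jaw":1}]}}

```text
time_s: 8.12
eef_pos: [0.4588, 0.0945, 0.1129]
ee_rot: [[-0.999, -0.045, -0.001], [-0.045, 0.999, 0.0], [0.001, 0.0, -1.0]]
ft_force: [0.0, -0.0, -1.1]
opening: 0.0416
gripper_force: 19.9
```

Free so far with about 1.4 mm left, so I'll go gently to contact and open.

{"api": "apply_moves", "payload": {"plan": [{"rx":0,"ry":0,"rz":0,"dx":0,"dy":0,"dz":1,"jaw":1},{"rx":0,"ry":0,"rz":0,"dx":0,"dy":0,"dz":0.8,"jaw":1},{"rx":0,"ry":0,"rz":0,"dx":0,"dy":0,"dz":0,"jaw":1}]}}

```text
time_s: 8.37
eef_pos: [0.4591, 0.0945, 0.1118]
ee_rot: [[-0.999, -0.045, 0.0], [-0.045, 0.999, -0.0], [-0.0, -0.0, -1.0]]
ft_force: [-0.2, 0.5, -1.8]
opening: 0.0415
gripper_force: 19.9
```

{"api": "apply_moves", "payload": {"plan": [{"rx":0,"ry":0,"rz":0,"dx":0,"dy":0,"dz":0,"jaw":-0.5},{"rx":0,"ry":0,"rz":0,"dx":0,"dy":0,"dz":0,"jaw":-0.5},{"rx":0,"ry":0,"rz":0,"dx":0,"dy":0,"dz":0,"jaw":-0.5},{"rx":0,"ry":0,"rz":0,"dx":0,"dy":0,"dz":0,"jaw":-0.5},{"rx":0,"ry":0,"rz":0,"dx":0,"dy":0,"dz":0,"jaw":-0.5}]}}

```text
time_s: 8.78
eef_pos: [0.4591, 0.0945, 0.1119]
ee_rot: [[-0.999, -0.045, 0.0], [-0.045, 0.999, -0.0], [-0.0, -0.0, -1.0]]
ft_force: [-0.2, -0.4, 0.0]
opening: 0.0632
gripper_force: 0.0
```

{"api": "apply_moves", "payload": {"plan": [{"rx":0,"ry":0,"rz":0,"dx":0,"dy":0,"dz":-8,"jaw":-0.5},{"rx":0,"ry":0,"rz":0,"dx":0,"dy":0,"dz":-25,"jaw":-0.5},{"rx":0,"ry":0,"rz":0,"dx":0,"dy":0,"dz":-25,"jaw":-0.5},{"rx":0,"ry":0,"rz":0,"dx":0,"dy":0,"dz":-25,"jaw":-0.5},{"rx":0,"ry":0,"rz":0,"dx":0,"dy":0,"dz":-25,"jaw":-0.5},{"rx":0,"ry":0,"rz":0,"dx":0,"dy":0,"dz":-25,"jaw":-0.5},{"rx":0,"ry":0,"rz":0,"dx":0,"dy":0,"dz":0,"jaw":-0.5}]}}

```text
time_s: 9.37
eef_pos: [0.4618, 0.0945, 0.2498]
ee_rot: [[-0.999, -0.046, 0.011], [-0.046, 0.999, -0.0], [-0.011, -0.001, -1.0]]
ft_force: [1.7, -0.2, 0.4]
opening: 0.065
gripper_force: 0.0
```

```bash
python3 - <<'E'
from seg import *
from go import to
I,h=sat()
m=(h[...,0]>4)&(h[...,0]<16)&(h[...,1]>150)&(h[...,2]>170);m[:,:235]=0;m[:,262:]=0;m[:185]=0;m[235:]=0
cc(m,"orange",.184,15)
p=np.argwhere(m)[:,::-1];P=np.array([ray("top",u,v,.184)[:2] for u,v in p]);print("rect",cv2.minAreaRect((P*1000).astype(np.float32)))
S=manip.camera("scene")
cv2.imwrite("pics/s4.png",cv2.resize(np.hstack([S[190:270,280:380],I[170:250,200:300]]),None,fx=4,fy=4,interpolation=cv2.INTER_CUBIC)[:,:,::-1])
to((.568,.0975,.245),92.2)
E
```

```text
orange [243, 198, 9, 28, 228] [246.9 211.9] [0.5681 0.0977 0.184 ]
rect ((568.9956665039062, 97.64251708984375), (60.608604431152344, 17.8414306640625), 0.6119930744171143)
t 9.47 pos [0.4594 0.0945 0.2461] th 92.61 z [ 0.003 -0.    -1.   ] open 0.0652 F [ 0.5 -0.6  0.1] q6 -1.65
shift mm [-108.7   -1.9    1.4] rz 0.41
```

View pics/s4.png

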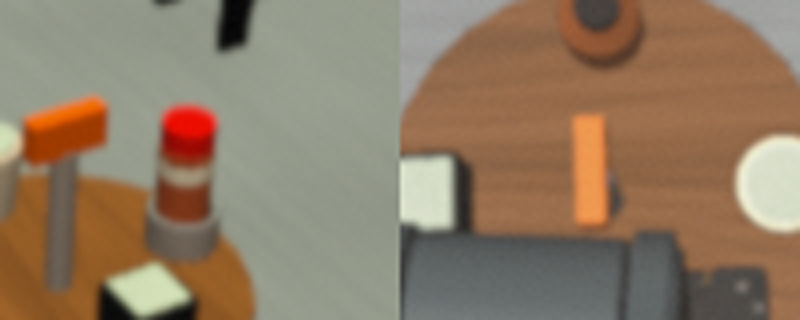

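The jar stands upright, seated in the ring, and the handle is clear at (0.568, 0.0977). I'll go to the handle and grip it.

{"api": "apply_moves", "payload": {"plan": [{"rx":0,"ry":0,"rz":0.4,"dx":-21.7,"dy":-0.4,"dz":0,"jaw":-0.6},{"rx":0,"ry":0,"rz":0,"dx":-21.7,"dy":-0.4,"dz":0,"jaw":-0.6},{"rx":0,"ry":0,"rz":0,"dx":-21.7,"dy":-0.4,"dz":0,"jaw":-0.6},{"rx":0,"ry":0,"rz":0,"dx":-21.7,"dy":-0.4,"dz":0,"jaw":-0.6},{"rx":0,"ry":0,"rz":0,"dx":-21.7,"dy":-0.4,"dz":0,"jaw":-0.6},{"rx":0,"ry":0,"rz":0,"dx":0,"dy":0,"dz":0,"jaw":-0.6},{"rx":0,"ry":0,"rz":0,"dx":0,"dy":0,"dz":0,"jaw":-0.6}]}}

```text
time_s: 10.05
eef_pos: [0.567, 0.0967, 0.2429]
ee_rot: [[-0.999, -0.038, -0.004], [-0.038, 0.999, 0.0], [0.004, 0.0, -1.0]]
ft_force: [-1.3, 0.4, -0.2]
opening: 0.0694
gripper_force: 0.0
```

```bash
python3 -c "
from go import *
to((.568,.0975,.171),92.0)"
```

```text
t 10.05 pos [0.567  0.0967 0.2429] th 92.19 z [-0.004  0.    -1.   ] open 0.0694 F [-1.3  0.4 -0.2] q6 -1.63
shift mm [-1.3  0.7 71.9] rz 0.19
```

{"api": "apply_moves", "payload": {"plan": [{"rx":0,"ry":0,"rz":0,"dx":-0.5,"dy":0.7,"dz":18,"jaw":-0.6},{"rx":0,"ry":0,"rz":0,"dx":0,"dy":0,"dz":20,"jaw":-0.6},{"rx":0,"ry":0,"rz":0,"dx":0,"dy":0,"dz":20,"jaw":-0.6},{"rx":0,"ry":0,"rz":0,"dx":0,"dy":0,"dz":14,"jaw":-0.6},{"rx":0,"ry":0,"rz":0,"dx":0,"dy":0,"dz":0,"jaw":-0.6},{"rx":0,"ry":0,"rz":0,"dx":0,"dy":0,"dz":0,"jaw":1},{"rx":0,"ry":0,"rz":0,"dx":0,"dy":0,"dz":0,"jaw":1},{"rx":0,"ry":0,"rz":0,"dx":0,"dy":0,"dz":0,"jaw":1},{"rx":0,"ry":0,"rz":0,"dx":0,"dy":0,"dz":0,"jaw":1},{"rx":0,"ry":0,"rz":0,"dx":0,"dy":0,"dz":0,"jaw":1},{"rx":0,"ry":0,"rz":0,"dx":0,"dy":0,"dz":0,"jaw":1},{"rx":0,"ry":0,"rz":0,"dx":0,"dy":0,"dz":0,"jaw":1}], "squeeze": 30}}

```text
time_s: 11.05
eef_pos: [0.5681, 0.0975, 0.1732]
ee_rot: [[-0.999, -0.038, 0.001], [-0.038, 0.999, -0.0], [-0.001, -0.0, -1.0]]
ft_force: [0.3, 0.3, -0.2]
opening: 0.0308
gripper_force: 0.0
```

{"api": "apply_moves", "payload": {"plan": [{"rx":0,"ry":0,"rz":0,"dx":0,"dy":0,"dz":0,"jaw":1},{"rx":0,"ry":0,"rz":0,"dx":0,"dy":0,"dz":0,"jaw":1},{"rx":0,"ry":0,"rz":0,"dx":0,"dy":0,"dz":0,"jaw":1},{"rx":0,"ry":0,"rz":0,"dx":0,"dy":0,"dz":0,"jaw":1}]}}

```text
time_s: 11.38
eef_pos: [0.568, 0.0978, 0.1728]
ee_rot: [[-0.999, -0.038, 0.0], [-0.038, 0.999, 0.001], [-0.0, 0.001, -1.0]]
ft_force: [-0.6, 2.4, 1.9]
opening: 0.017
gripper_force: 30.0
```

{"api": "apply_moves", "payload": {"plan": [{"rx":0,"ry":0,"rz":1,"dx":0,"dy":0,"dz":0,"jaw":1},{"rx":0,"ry":0,"rz":2,"dx":0,"dy":0,"dz":0,"jaw":1},{"rx":0,"ry":0,"rz":4,"dx":0,"dy":0,"dz":0,"jaw":1},{"rx":0,"ry":0,"rz":4,"dx":0,"dy":0,"dz":0,"jaw":1},{"rx":0,"ry":0,"rz":4,"dx":0,"dy":0,"dz":0,"jaw":1},{"rx":0,"ry":0,"rz":4,"dx":0,"dy":0,"dz":0,"jaw":1},{"rx":0,"ry":0,"rz":4,"dx":0,"dy":0,"dz":0,"jaw":1},{"rx":0,"ry":0,"rz":4,"dx":0,"dy":0,"dz":0,"jaw":1},{"rx":0,"ry":0,"rz":4,"dx":0,"dy":0,"dz":0,"jaw":1},{"rx":0,"ry":0,"rz":4,"dx":0,"dy":0,"dz":0,"jaw":1},{"rx":0,"ry":0,"rz":4,"dx":0,"dy":0,"dz":0,"jaw":1},{"rx":0,"ry":0,"rz":4,"dx":0,"dy":0,"dz":0,"jaw":1}]}}

```text
time_s: 12.38
eef_pos: [0.5682, 0.0983, 0.1729]
ee_rot: [[-0.754, 0.657, 0.001], [0.657, 0.754, 0.001], [0.0, 0.002, -1.0]]
ft_force: [1.3, 2.8, 0.7]
opening: 0.0177
gripper_force: 30.0
```

```bash
python3 - <<'E'
from seg import *
from go import to
to((.568,.0975,.171))
I,h=sat()
m=((h[...,0]<6)|(h[...,0]>174))&(h[...,1]>150)&(h[...,2]>150);m[:,300:]=0
cc(m,"ptr z0",.0,15);cc(m,"cap",.144,15)
I,h=sat("scene")
m=((h[...,0]<5)|(h[...,0]>175))&(h[...,1]>165)&(h[...,2]>150)
cc(m,"scene cap",.142,15,"scene")
E
```

```text
t 12.38 pos [0.5682 0.0983 0.1729] th 48.95 z [ 0.001  0.001 -1.   ] open 0.0177 F [1.3 2.8 0.7] q6 -0.88
shift mm [-0.4 -0.7  1.9] rz None
ptr z0 [264, 156, 12, 13, 107] [269.7 161.7] [0.727  0.0542 0.    ]
cap [264, 156, 12, 13, 107] [269.7 161.7] [0.6919 0.0493 0.144 ]
scene cap [251, 159, 14, 28, 230] [257.5 172.5] [ 0.5086 -0.2726  0.142 ]
scene cap [327, 233, 14, 13, 133] [333.7 238.1] [0.4936 0.1745 0.142 ]
scene cap [234, 271, 15, 9, 106] [240.8 275.2] [0.7862 0.2018 0.142 ]
```

{"api": "apply_moves", "payload": {"plan": [{"rx":0,"ry":0,"rz":4,"dx":0,"dy":0,"dz":0,"jaw":1},{"rx":0,"ry":0,"rz":6,"dx":0,"dy":0,"dz":0,"jaw":1},{"rx":0,"ry":0,"rz":6,"dx":0,"dy":0,"dz":0,"jaw":1},{"rx":0,"ry":0,"rz":6,"dx":0,"dy":0,"dz":0,"jaw":1},{"rx":0,"ry":0,"rz":6,"dx":0,"dy":0,"dz":0,"jaw":1},{"rx":0,"ry":0,"rz":6,"dx":0,"dy":0,"dz":0,"jaw":1},{"rx":0,"ry":0,"rz":6,"dx":0,"dy":0,"dz":0,"jaw":1},{"rx":0,"ry":0,"rz":6,"dx":0,"dy":0,"dz":0,"jaw":1},{"rx":0,"ry":0,"rz":6,"dx":0,"dy":0,"dz":0,"jaw":1},{"rx":0,"ry":0,"rz":6,"dx":0,"dy":0,"dz":0,"jaw":1},{"rx":0,"ry":0,"rz":6,"dx":0,"dy":0,"dz":0,"jaw":1},{"rx":0,"ry":0,"rz":6,"dx":0,"dy":0,"dz":0,"jaw":1}]}}

```text
time_s: 13.48
eef_pos: [0.569, 0.0985, 0.1729]
ee_rot: [[0.359, 0.933, 0.003], [0.933, -0.359, 0.002], [0.003, 0.002, -1.0]]
ft_force: [2.2, 4.6, -0.3]
opening: 0.0174
gripper_force: 30.0
```

{"api": "apply_moves", "payload": {"plan": [{"rx":0,"ry":0,"rz":6,"dx":0,"dy":0,"dz":0,"jaw":1},{"rx":0,"ry":0,"rz":6,"dx":0,"dy":0,"dz":0,"jaw":1},{"rx":0,"ry":0,"rz":6,"dx":0,"dy":0,"dz":0,"jaw":1},{"rx":0,"ry":0,"rz":6,"dx":0,"dy":0,"dz":0,"jaw":1},{"rx":0,"ry":0,"rz":6,"dx":0,"dy":0,"dz":0,"jaw":1},{"rx":0,"ry":0,"rz":6,"dx":0,"dy":0,"dz":0,"jaw":1},{"rx":0,"ry":0,"rz":6,"dx":0,"dy":0,"dz":0,"jaw":1},{"rx":0,"ry":0,"rz":6,"dx":0,"dy":0,"dz":0,"jaw":1},{"rx":0,"ry":0,"rz":6,"dx":0,"dy":0,"dz":0,"jaw":1},{"rx":0,"ry":0,"rz":6,"dx":0,"dy":0,"dz":0,"jaw":1},{"rx":0,"ry":0,"rz":4,"dx":0,"dy":0,"dz":0,"jaw":1},{"rx":0,"ry":0,"rz":2,"dx":0,"dy":0,"dz":0,"jaw":1}]}}

```text
time_s: 14.48
eef_pos: [0.5695, 0.0978, 0.1729]
ee_rot: [[0.999, 0.054, 0.004], [0.054, -0.999, 0.001], [0.004, -0.0, -1.0]]
ft_force: [2.7, 3.1, -2.3]
opening: 0.0175
gripper_force: 30.0
```

{"api": "apply_moves", "payload": {"plan": [{"rx":0,"ry":0,"rz":0,"dx":0,"dy":0,"dz":0,"jaw":1},{"rx":0,"ry":0,"rz":0,"dx":0,"dy":0,"dz":0,"jaw":1},{"rx":0,"ry":0,"rz":0,"dx":0,"dy":0,"dz":0,"jaw":1}]}}

```text
time_s: 14.73
eef_pos: [0.5695, 0.0978, 0.1729]
ee_rot: [[0.998, 0.057, 0.004], [0.057, -0.998, 0.001], [0.004, -0.0, -1.0]]
ft_force: [5.6, 3.0, -1.1]
opening: 0.0175
gripper_force: 30.0
```

```bash
python3 - <<'E'
from seg import *
from go import to
to((.568,.0975,.171),-105.6)
I,h=sat();S=manip.camera("scene")
cv2.imwrite("pics/s5.png",np.hstack([cv2.resize(x,None,fx=4,fy=4,interpolation=cv2.INTER_CUBIC) for x in (I[130:240,200:300],S[200:310,215:315])])[:,:,::-1])
m=((h[...,0]<6)|(h[...,0]>174))&(h[...,1]>150)&(h[...,2]>150);m[:,300:]=0
cc(m,"z0",.0,15);cc(m,"z144",.144,15)
E
```

```text
t 14.73 pos [0.5695 0.0978 0.1729] th -86.72 z [ 0.004  0.001 -1.   ] open 0.0175 F [ 5.6  3.  -1.1] q6 1.49
shift mm [-1.5  0.2  1.9] rz 18.88
z0 [264, 156, 12, 13, 107] [269.7 161.7] [0.727  0.0541 0.    ]
z0 [240, 161, 15, 7, 78] [246.9 164.7] [0.7188 0.1144 0.    ]
z144 [264, 156, 12, 13, 107] [269.7 161.7] [0.6919 0.0491 0.144 ]
z144 [240, 161, 15, 7, 78] [246.9 164.7] [0.6847 0.1025 0.144 ]
```

View pics/s5.png

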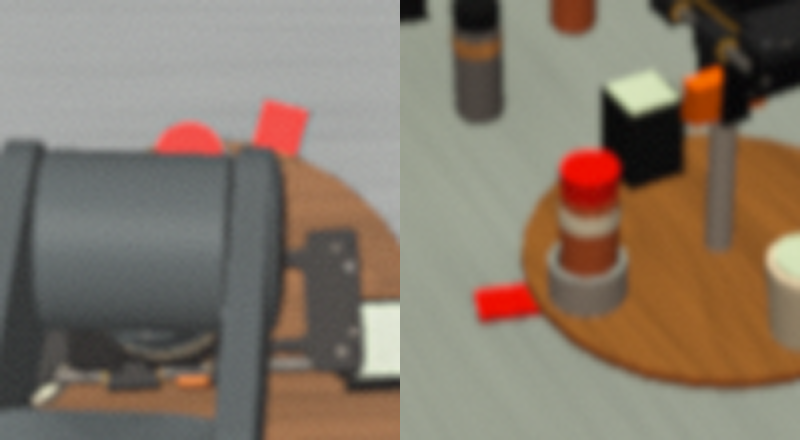

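Both are in view: the jar is seated at about 3° and the pointer sits at (280,128) in the top crop, so about 18.7° remain.

{"api": "apply_moves", "payload": {"plan": [{"rx":0,"ry":0,"rz":3,"dx":0,"dy":0,"dz":0,"jaw":1},{"rx":0,"ry":0,"rz":4,"dx":0,"dy":0,"dz":0,"jaw":1},{"rx":0,"ry":0,"rz":4,"dx":0,"dy":0,"dz":0,"jaw":1},{"rx":0,"ry":0,"rz":4,"dx":0,"dy":0,"dz":0,"jaw":1},{"rx":0,"ry":0,"rz":2.7,"dx":0,"dy":0,"dz":0,"jaw":1},{"rx":0,"ry":0,"rz":1,"dx":0,"dy":0,"dz":0,"jaw":1},{"rx":0,"ry":0,"rz":0,"dx":0,"dy":0,"dz":0,"jaw":1},{"rx":0,"ry":0,"rz":0,"dx":0,"dy":0,"dz":0,"jaw":1},{"rx":0,"ry":0,"rz":0,"dx":0,"dy":0,"dz":0,"jaw":1}]}}

```text
time_s: 15.58
eef_pos: [0.5694, 0.0976, 0.1729]
ee_rot: [[0.964, -0.266, 0.003], [-0.266, -0.964, 0.0], [0.003, -0.001, -1.0]]
ft_force: [5.1, 2.7, -2.4]
opening: 0.0174
gripper_force: 30.0
```

```bash
python3 - <<'E'
from seg import *
from go import to
to((.568,.0975,.171),-105.6)
I,h=sat();S=manip.camera("scene")
a=cv2.resize(I[140:200,230:290],None,fx=6,fy=6,interpolation=cv2.INTER_CUBIC);b=cv2.resize(S[230:290,225:295],None,fx=6,fy=6,interpolation=cv2.INTER_CUBIC)
cv2.imwrite("pics/s6.png",np.hstack([a,b])[:,:,::-1])
A=np.array([.5676,.0975])
for deg in(-14,-15.5,-17):
    r=np.array([np.cos(np.radians(deg)),np.sin(np.radians(deg))])
    n=np.array([-r[1],r[0]])
    for z in (.0,.01):
        f=[(proj("scene",[*(A+r*.18+n*s*.015),z])-[225,230]+.5)*6-.5+[360,0] for s in(-1,1)]
        g=[(proj("top",[*(A+r*.18+n*s*.015),z])-[230,140]+.5)*6-.5 for s in(-1,1)]
        print(deg,z,"ptr end corners scene",np.round(f).tolist(),"top",np.round(g).tolist())
    print(" captop scene",np.round((proj("scene",[*(A+r*.11),.144])-[225,230]+.5)*6-.5+[360,0]),"top",np.round((proj("top",[*(A+r*.11),.144])-[230,140]+.5)*6-.5), "ringtop scene",np.round((proj("scene",[*(A+r*.11),.066])-[225,230]+.5)*6-.5+[360,0]))
E
```

```text
t 15.58 pos [0.5694 0.0976 0.1729] th -105.4 z [ 0.003  0.    -1.   ] open 0.0174 F [ 5.1  2.7 -2.4] q6 1.82
shift mm [-1.4  0.4  1.9] rz 0.2
-14 0.0 ptr end corners scene [[417.0, 277.0], [427.0, 317.0]] top [[274.0, 107.0], [208.0, 91.0]]
-14 0.01 ptr end corners scene [[416.0, 261.0], [427.0, 301.0]] top [[274.0, 101.0], [207.0, 85.0]]
 captop scene [562.  34.] top [185. 177.] ringtop scene [563. 168.]
-15.5 0.0 ptr end corners scene [[416.0, 271.0], [425.0, 311.0]] top [[284.0, 111.0], [219.0, 93.0]]
-15.5 0.01 ptr end corners scene [[415.0, 255.0], [424.0, 295.0]] top [[284.0, 105.0], [218.0, 87.0]]
 captop scene [561.  31.] top [192. 179.] ringtop scene [562. 165.]
-17 0.0 ptr end corners scene [[416.0, 265.0], [423.0, 304.0]] top [[294.0, 114.0], [229.0, 95.0]]
-17 0.01 ptr end corners scene [[415.0, 249.0], [422.0, 288.0]] top [[294.0, 109.0], [228.0, 89.0]]
 captop scene [560.  27.] top [199. 181.] ringtop scene [561. 161.]
```

View pics/s6.png

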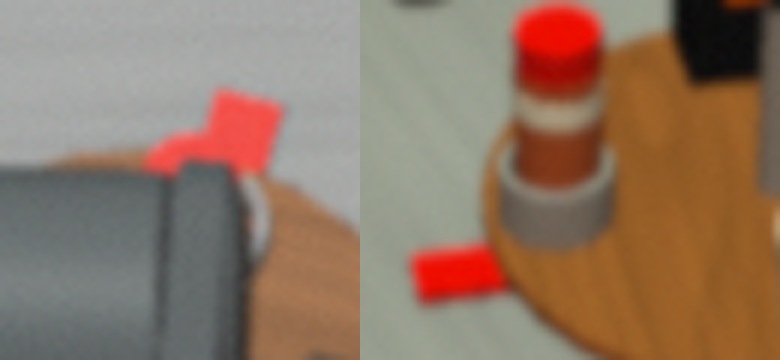

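The pointer's end corners in the top view, (284,104) and (217,90), fit −15.5°. The cap's centre in the scene view, (559,31), fits −15.5° as well, so the jar is in line with the pointer, seated, and held by the gripped handle.

```bash
python3 -c "
from plant import manip
print(manip.finish_job())"
```

```text
the job is handed in; nothing more can be done
None
```

The red-capped jar is seated upright in the ring and released, and the carousel is turned so the jar is in line with the red pointer to within about 1° by both cameras. The gripper is still holding the handle, and I handed the job in at about 16 s.

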